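# Find the flat of a toy gearbox shaft and hold the drive collar on it

## Task

On the toy-repair table, pinch the bare upright shaft of the gearbox across its flat and turn it until the flat faces the forked key rest on the gearbox. Then fetch the steel collar that has the screw boss, slide it down the shaft onto its shoulder with the boss over the flat and pointing at the fork, and finish still gripping the collar there, seated, so that I can tighten its screw: do not let go. Leave the other parts on the table where they are.

Things in the scene. Friction and masses are not known exactly. Their poses are not given: they have to be found in the camera images.
- gearbox: toy gearbox fixed to the table on a plate 200 x 100 x 6 mm. Grey case 165 x 78 mm, top 42 mm above the table; a 36 mm thick motor (axis 24 mm up) sticks out of its -x end to 118 mm from the origin. Origin at table height on the axis of the upright shaft; z up, x from shaft to forked key rest. The shaft rises from a round shoulder 28 mm wide, top 55 mm above the table, and ends at 95 mm
- seat (a point): centre of the shoulder's top face, on the shaft axis, 55 mm above the table: the collar's underside rests here when seated
- shaft_top (a point): centre of the shaft's top end, 95 mm above the table. The D shaft is 16 mm thick with one flat along all its 40 mm; the last 6 mm taper to 0.7 of the size, as a lead-in
- shaft (a joint): angle of the shaft in the gearbox (rad), counter-clockwise from above, no stops; 0 when the flat faces the fork. Starts somewhere from 0.6 to 2.2, so it must be turned clockwise. It has 0.03 N m of friction and stays where it is left
- shaft_flat: the flat on the shaft: origin on the shaft axis at the shoulder's top (55 mm above the table), x points out of the flat. The flat is 3.6 mm from the axis and 13 mm wide; pads closed squarely on the flat and the round back stand 11.6 mm apart, across the round up to 16 mm
- fork (a point): the notch of the forked steel key rest on the gearbox, 85 mm from the shaft axis; the two prongs are 10 mm apart, their tops 78 mm above the table; the fork is 32 mm wide and 10 mm thick
- collar: steel collar lying flat, 36 mm outside, 20 mm high, about 90 g. Origin at the centre of its underside, z up, x towards its square screw boss (11 mm wide, 14 mm high). D bore 18 mm wide with a flat land 4.8 mm from the axis on the boss side: it goes down the shaft only with the boss over the shaft's flat (1 mm play all round, some 0.2 rad of turning play). Grip it across y, about 35 mm wide
- collar_screw (a point): centre of the end face of the collar's screw boss, 27.5 mm from the collar's axis and 10 mm above its underside
- spacer: plain round steel spacer ring lying flat, 36 mm outside, 18 mm bore, 20 mm high, no boss; origin at the centre of its underside. Not the collar: leave it alone
- toy_wheel: small black rubber toy wheel lying flat, 46 mm wide, 19 mm high, no bore; origin at the centre of its underside; leave alone
- battery: bare steel battery cell standing upright, 33 mm wide, 61 mm high; origin at the centre of its underside; leave alone
- glue: slim blue glue bottle, 34 mm wide, 105 mm high, standing; origin at the centre of its underside; leave alone
- screwdriver: screwdriver lying on the table, about 170 mm long, handle to its -x, origin under its middle; leave alone
- jar: low clear jar, 56 mm wide, 60 mm high; origin at the centre of its underside; leave alone
- half_shell: open half of a green toy housing, 110 x 150 x 35 mm; origin at the centre of its underside; leave alone
There are look-alikes about, which are no part of the job. Leave any red or turquoise look-alike of the collar alone.

How it is judged:
By the outcome, as a careful person would: the job done as asked, in the order asked, and still so for the second after the job is handed in, while the arm keeps its last pose, push and grip.
It also fails if it takes over 62 s, if anything falls off the work surface, if the arm or the gripper's body presses on something with over 40 N, if the wrist force passes 120 N, or if a joint passes its speed limit or range.

## Robot

A 6-joint arm with a two-finger parallel gripper is mounted at the origin on the work surface. World frame = base frame: x ahead of the robot, y to its left, z up, the work surface at z = 0. Lengths are in mm, angles in degrees, forces in N, time in s.
With the tool pointing down it reaches from about 300 to 850 mm from the base axis. Payload 4.2 kg.
Tool frame: the origin (TCP) lies between the finger pads; the fingertips stand 11 mm ahead of it and the grasp point (between the pads) lies 8 mm behind it (env.tips_ahead is the distance from the TCP to the fingertips, in mm); z points along the fingers, y is the line along which they close (so a half turn about z gives the same grasp; the last joint's range is limited). The gripper opens to 91 mm and grips with 3 to 60 N. Pads are 32 mm wide; open, the fingers measure 118 mm over their backs; the gripper's body (76 mm by 178 mm) begins 60 mm behind the grasp point.
Start: joints at [-65.661, 18.312, 89.639, -0, 72.044, -1.146], TCP at [247.416, -519.068, 190.976] pointing down, gripper open.
Joint ranges: [-177.97, 177.97], [-48.28, 115.42], [12.27, 149.76], [-77.06, 257.06], [2.81, 150.46], [-146.56, 146.56]. Speed limits (degrees/s): [147.25, 147.25, 180, 180, 180, 180].

## Interface

Orientations are given as [roll, pitch, yaw] about the fixed x, y, z axes, in that order (R = Rz(yaw) Ry(pitch) Rx(roll)).
In Python, from workcell import env, cams gives the robot as it stands.
- The arm moves only by the tool step_arm, never from a script. Its arguments are lists of equal length, an entry for each row: "linear": the shift along the tool's x, y, z in units of 30 cm (1.0 is 30 cm), a list of three; "turn": the turn about the tool's z in units of 360 degrees (1.0 is 360 degrees). In form: {"linear": [[tx, ty, tz], ...], "turn": [turn, ...]}. A call has 1 to 20 rows; each row is the pose to reach, as a shift and turn from the pose commanded when the call began, along the tool's axes at that moment, turning the shorter way round; what a row does not reach only later rows make up. A row lasts 1/8 s, in which the tool goes at most 62.5 mm and 10.7 degrees, less where a joint would pass 70% of its speed; a pose out of reach is approached as far as the arm can. A call with a number of a shift or a turn outside -1 to 1 is refused whole. A call with a gripper value outside its range is refused whole. "fingers" is the closure, from -1 (fully open) to 1 (shut), so that 0 is half open, set as the call begins (left out, the last holds). The fingers move at their own pace and stop on an object; "force" is the grip in N (left out, the last holds). Time passes only in rows, so rows that repeat a pose let the fingers close. It gives the time, the measured TCP pose, the force, the opening and the grip force at its end, in the units of the state.
- env.state(): the state, without advancing time (a new reading comes with each control period).
- cams.grab_frame(name): name is "scene" or "top"; returns a dict with "color" (400x640x3 uint8, blue, green, red), "fx", "fy", "cx", "cy" (pixels), "dist" ([k1, k2, p1, p2, k3] as OpenCV has them; the pictures are not rectified), "extrinsics" (4x4, takes a point from camera to world coordinates). Camera axes: x right, y down, z forward; pixel columns grow to the right and rows downward; lengths in mm; the calibration is good to about 2 mm. A picture is of the moment at which its call begins. There is no depth.
- env.job_done(): hands the job in; it is judged then, once.
The state is a dict: "time_s": time; "qpos": joint angles; "qvel": joint speeds; "effort": joint torques, N m; "ee_pos": TCP position; "ee_rot": TCP orientation; "force": force on the tool from outside, world axes, zero at the start; "torque": the same for the moment, N m; "gripper_width": finger opening in mm; "gripper_force": force on a finger pad.
Only numpy, scipy, OpenCV 4.12 (cv2) and the standard library are available. Lean on these libraries where they do the work, as an engineer would, in place of code of your own. Each camera call takes 0.05 s, during which the arm holds its last target. There are 200 camera calls.

## Working session

There is one attempt and no reset: what is moved stays moved. The work goes in short steps, Python scripts to look and compute and a tool call to move; the robot and the scene stay as the last step left them, time stands still between calls to the robot, and variables do not carry over. Pictures are saved under pics/ and viewed, at most 10 in all, crops included, and the job is handed in when it is done.

Besides the shell and the picture viewer there is one more tool, called after "Emit:" in YAML: its name, and indented under it one key for each argument. step_arm: Moves the arm, as the interface text tells. Its arguments: {"type":"object","properties":{"linear":{"type":"array"},"turn":{"type":"array"},"fingers":{"type":"number"},"force":{"type":"number"}},"required":["linear","turn"]}

```bash
mkdir -p pics; ls; cat > h.py <<'E'
import numpy as np, cv2
from workcell import env, cams
def grab(n,fn=None,crop=None,s=1):
    f=cams.grab_frame(n); im=f["color"]
    if fn:
        if crop: x0,y0,x1,y1=crop; im=im[y0:y1,x0:x1]
        cv2.imwrite("pics/"+fn,cv2.resize(im,None,fx=s,fy=s,interpolation=cv2.INTER_CUBIC))
    return f
def K(f): return np.array([[f["fx"],0,f["cx"]],[0,f["fy"],f["cy"]],[0,0,1.]]),np.array(f["dist"],float)
def ray(f,u,v,z):
    k,d=K(f); p=cv2.undistortPoints(np.array([[[u,v]]],float),k,d)[0,0]
    E=np.array(f["extrinsics"]); r=E[:3,:3]@[p[0],p[1],1]; o=E[:3,3]
    return o+r*(z-o[2])/r[2]
def proj(f,P):
    k,d=K(f); E=np.linalg.inv(np.array(f["extrinsics"]))
    return cv2.projectPoints(np.array(P,float).reshape(-1,3),cv2.Rodrigues(E[:3,:3])[0],E[:3,3],k,d)[0][:,0]
E
python3 - <<'E'
from h import *
for n in("top","scene"):
    f=grab(n,n+"1.png",s=1.25); print(n,f["fx"],np.round(f["extrinsics"],3).tolist())
print(env.state())
E
```

```text
pics
top 499.043586164275 [[0.016, -0.99, 0.143, 465.998], [-1.0, -0.015, 0.008, -17.257], [-0.005, -0.143, -0.99, 1254.318], [0.0, 0.0, 0.0, 1.0]]
scene 376.41129216774107 [[-0.661, 0.535, -0.527, 1111.491], [0.751, 0.469, -0.465, 431.85], [-0.001, -0.703, -0.711, 740.531], [0.0, 0.0, 0.0, 1.0]]
{'time_s': 0.1, 'qpos': array([-6.56630897e+01,  1.83474466e+01,  8.96999517e+01, -4.58483207e-04,
        7.20432784e+01, -1.14504351e+00]), 'qvel': array([ 0.03191579, -0.01150496, -0.25707063, -0.04870499,  0.021346  ,
        0.04299045]), 'effort': array([-1.89781649e-04, -4.13332987e+01, -2.32509685e+01,  7.28377886e-02,
        4.22062667e-02, -6.26473388e-05]), 'ee_pos': array([ 247.18463318, -518.61516733,  190.20607749]), 'ee_rot': array([-1.79909333e+02, -1.37619416e-03,  2.54820945e+01]), 'force': array([ 0.09038174, -0.26282935, -0.47315179]), 'torque': array([0.04354126, 0.05562857, 0.00530794]), 'gripper_force': 0.0, 'gripper_width': 91.04299879486932}
```

View pics/top1.png

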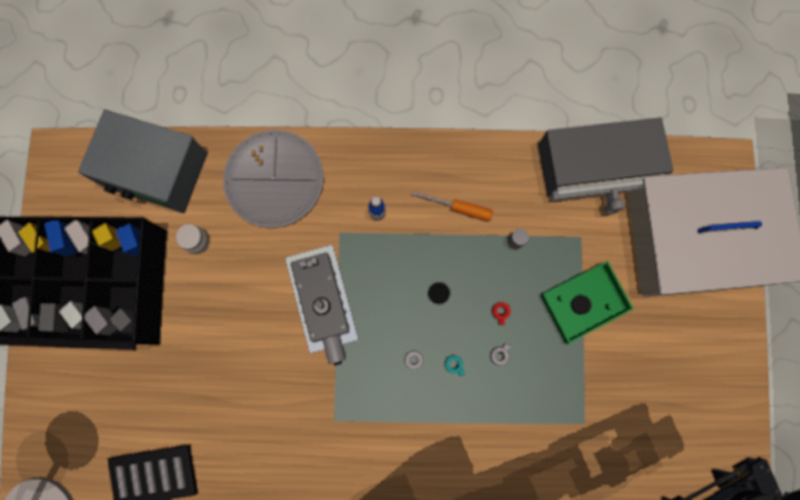

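View pics/scene1.png

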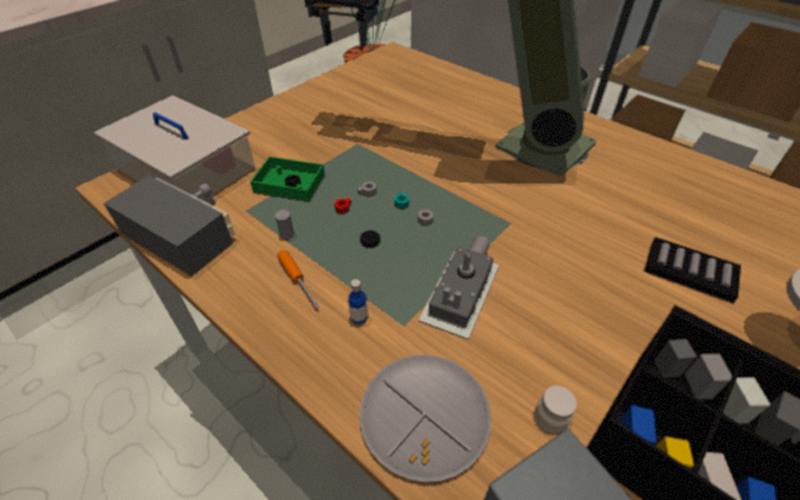

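The top view shows the gearbox shaft at about (321,305) and the fork at about (309,265). The steel collar is at (500,354) with its boss to the upper right, and the spacer is at (413,360). The red and turquoise rings are look-alikes. Next I'll enlarge crops of the shaft and collar.

```bash
python3 - <<'E'
from h import *
f=cams.grab_frame("top");g=cams.grab_frame("scene")
def c(f,x0,y0,w,h,W,H): return cv2.resize(f["color"][y0:y0+h,x0:x0+w],(W,H),interpolation=cv2.INTER_CUBIC)
# left: top gearbox 225..295 x 195..295 ; right: collar 380..420, 265..305
a=c(f,225,195,70,100,420,600); b=c(f,380,265,38,30,380,300); d=c(g,335,185,76,60,380,300)
cv2.imwrite("pics/c1.png",np.hstack([a,np.vstack([b,d])]))
E
```

```text
(no output)
```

View pics/c1.png

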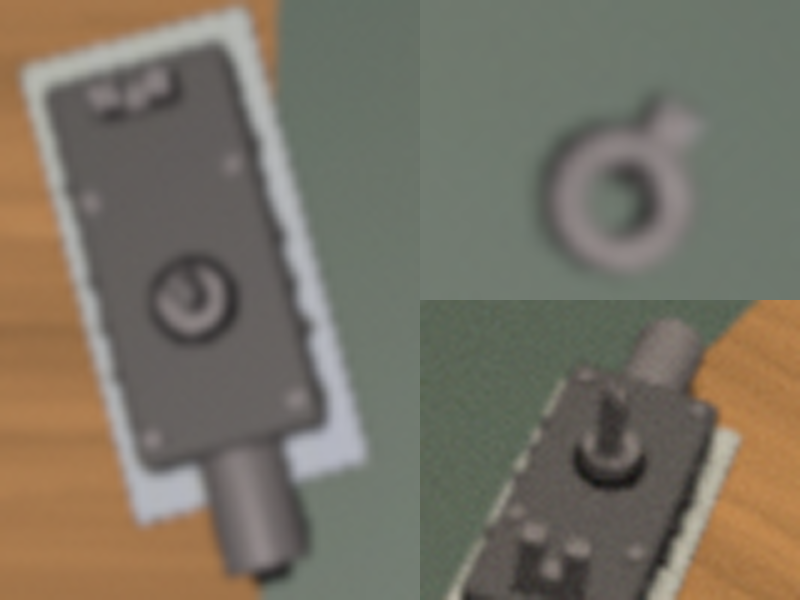

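```bash
python3 - <<'E'
from h import *
f=cams.grab_frame("top");g=cams.grab_frame("scene")
P=[ray(f,u/6+225-.4,v/6+195-.4,6)[:2] for u,v in((22,75),(245,10),(368,460),(140,522))]
P=np.array(P);print(P.round(1)); 
ax=(P[0]+P[1]-P[2]-P[3])/2; ay=(P[0]+P[3]-P[1]-P[2])/2
print(ax,ay,"yaw",np.degrees(np.arctan2(ax[1],ax[0])),np.degrees(np.arctan2(-ay[0],ay[1])),"ctr",P.mean(0))
print("shoulder",ray(f,193/6+225-.4,298/6+195-.4,55))
print("fork",ray(f,130/6+225-.4,88/6+195-.4,70))
c=ray(f,400.2-.45,284.8-.45,20);b=ray(f,407.3-.45,275.8-.45,16);print("collar",c,b,np.degrees(np.arctan2(*(b-c)[[1,0]])))
s=ray(f,193/6+225-.4,298/6+195-.4,55)[:2]
print(proj(f,[[*s,55],[*s,95],[*c[:2],20]]),proj(g,[[*s,55],[*s,95],[*c[:2],20]]))
def crop(im,u,v,h,n): return cv2.resize(im[v-h:v+h,u-h:u+h],(n,n),interpolation=cv2.INTER_CUBIC)
u,v=proj(f,[*s,75])[0].round().astype(int);u2,v2=proj(g,[*s,75])[0].round().astype(int);print(u,v,u2,v2)
o=np.hstack([crop(f["color"],u,v,12,400),crop(g["color"],u2,v2,16,400)])
cv2.imwrite("pics/c2.png",cv2.convertScaleAbs(o,alpha=1.6,beta=-20))
E
```

```text
[[660.5 206.1]
 [689.8 112.1]
 [501.   55.4]
 [473.5 149.6]]
[187.94914623  56.56537139] [-28.38291665  94.09981824] yaw 16.749748111220264 16.784656916709178 ctr [581.20931364 130.82904108]
shoulder [563.17646047 124.53470516  55.        ]
fork [645.92071954 150.80334196  70.        ]
collar [ 472.5042922 -226.094939    20.       ] [ 494.87181525 -244.53888504   16.        ] -39.5085138430609
[[256.76666667 244.26666667]
 [254.79079831 242.84603855]
 [399.75       284.35      ]] [[372.41177646 213.57393221]
 [374.1219732  202.28136175]
 [295.13538384 148.4691299 ]]
256 244 373 208
```

View pics/c2.png

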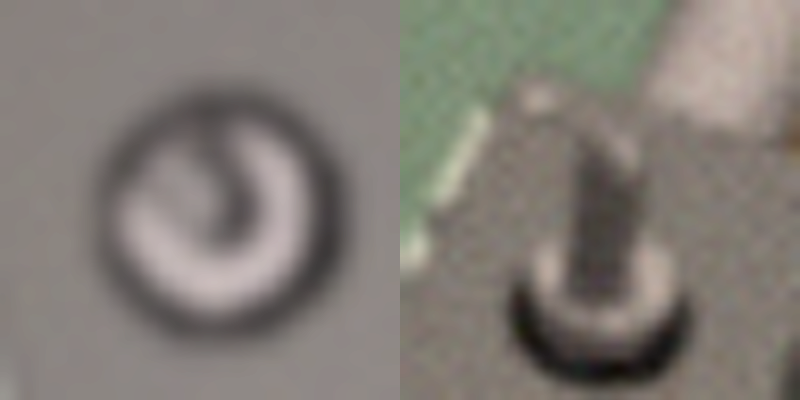

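The enlarged crops put the shaft's flat on the side CCW of the fork. The silhouette in the scene camera is about 12 mm wide, so the flat is roughly 70–100° from the fork. I'll go above the shaft with the closing line at about 85° and read the exact angle from the pinch width.

```bash
cat >> h.py <<'E'
def go(x,y,z,yaw):
    s=env.state(); R,p=s["ee_rot"],s["ee_pos"]
    from scipy.spatial.transform import Rotation as Ro
    M=Ro.from_euler("xyz",R,degrees=True).as_matrix()
    d=M.T@(np.array([x,y,z])-p)/300; t=-((yaw-R[2]+180)%360-180)/360
    print("t",s["time_s"],"pos",p.round(1),R.round(1),"w",s["gripper_width"],"linear",d.round(4).tolist(),"turn(about tool z down)",round(t,4))
E
python3 -c "
from h import *
go(563.2,124.5,180,192)"
```

```text
t 0.3 pos [ 247.3 -518.9  190.7] [-180.    -0.    25.5] w 91.33520868602848 linear [1.8732, -1.4829, 0.0364] turn(about tool z down) -0.4625
```

Emit:
step_arm:
  linear:
    - [0.9366,-0.7415,0.018]
    - [0.9366,-0.7415,0.018]
    - [0.9366,-0.7415,0.018]
    - [0.9366,-0.7415,0.018]
    - [0.9366,-0.7415,0.018]
    - [0.9366,-0.7415,0.018]
    - [0.9366,-0.7415,0.018]
    - [0.9366,-0.7415,0.018]
  turn: [-0.23,-0.23,-0.23,-0.23,-0.23,-0.23,-0.23,-0.23]
  fingers: 0.1
  force: 20

```text
time_s: 1.3
ee_pos: [405.6, -196.5, 185.6]
ee_rot: [180.0, 0.0, 108.7]
force: [0.5, 0.2, -0.0]
gripper_width: 41.1
gripper_force: 0.0
```

```bash
python3 -c "
from h import *
go(563.2,124.5,180,192)"
```

```text
t 1.3 pos [ 405.6 -196.5  185.6] [180.    0.  108.7] w 41.07162388313458 linear [0.8457, 0.8401, 0.0186] turn(about tool z down) -0.2315
```

Emit:
step_arm:
  linear:
    - [0.8457,0.8401,0.0186]
    - [0.8457,0.8401,0.0186]
    - [0.8457,0.8401,0.0186]
    - [0.8457,0.8401,0.0186]
    - [0.8457,0.8401,0.0186]
    - [0.8457,0.8401,0.0186]
    - [0.8457,0.8401,0.0186]
    - [0.8457,0.8401,0.0186]
    - [0.8457,0.8401,0.0186]
    - [0.8457,0.8401,0.0186]
  turn: [-0.2315,-0.2315,-0.2315,-0.2315,-0.2315,-0.2315,-0.2315,-0.2315,-0.2315,-0.2315]

```text
time_s: 2.55
ee_pos: [565.0, 122.5, 180.0]
ee_rot: [-180.0, 0.0, -168.5]
force: [-0.6, 0.3, 0.0]
gripper_width: 41.0
gripper_force: 0.0
```

```bash
python3 - <<'E'
from h import *
go(563.2,124.5,71,192)
f=cams.grab_frame("scene");x0,y0,x1,y1=320,140,420,240
cv2.imwrite("pics/c3.png",cv2.resize(f["color"][y0:y1,x0:x1],(600,600),interpolation=cv2.INTER_CUBIC))
E
```

```text
t 2.55 pos [565.  122.5 180. ] [-180.     0.  -168.5] w 40.98335313163553 linear [0.0046, 0.0078, 0.3632] turn(about tool z down) -0.0014
```

View pics/c3.png

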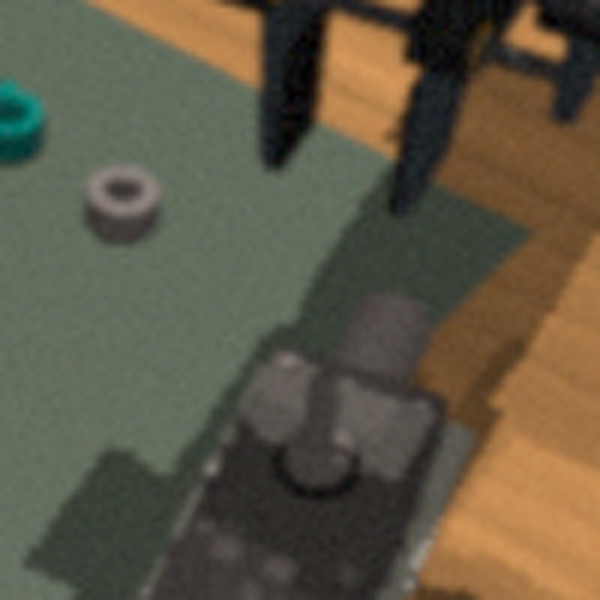

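The fingertips straddle the shaft axis at about (320,440) in the crop, with the gripper open above it. Descending now and pinching lightly.

Emit:
step_arm:
  linear:
    - [0,0,0]
    - [0,0,0.1]
    - [0,0,0.2]
    - [0,0,0.28]
    - [0,0,0.33]
    - [0,0,0.363]
    - [0,0,0.363]
    - [0,0,0.363]
  turn: [0,0,0,0,0,0,0,0]

```text
time_s: 3.6
ee_pos: [565.8, 122.7, 71.9]
ee_rot: [-180.0, 0.1, -168.4]
force: [-0.4, -0.2, -0.2]
gripper_width: 41.0
gripper_force: 0.0
```

Emit:
step_arm:
  linear:
    - [0,0,0]
    - [0,0,0]
    - [0,0,0]
    - [0,0,0]
    - [0,0,0]
    - [0,0,0]
  turn: [0,0,0,0,0,0]
  fingers: 1
  force: 5

```text
time_s: 4.35
ee_pos: [565.8, 123.5, 72.2]
ee_rot: [179.9, 0.1, -168.4]
force: [-1.1, 2.4, 4.9]
gripper_width: 0.3
gripper_force: 2.6
```

```bash
python3 - <<'E'
from h import *
go(563.2,124.5,71,192); s=env.state();print(s["force"],s["torque"],s["gripper_force"])
E
```

```text
t 4.35 pos [565.8 123.5  72.2] [ 1.799e+02  1.000e-01 -1.684e+02] w 0.28392428256407626 linear [0.0077, 0.0049, 0.004] turn(about tool z down) -0.0011
[-1.13710103  2.40198911  4.89658836] [0.6329632  0.02740412 0.00720617] 2.5960494331957307
```

```bash
python3 - <<'E'
from h import *
f=cams.grab_frame("scene");g=cams.grab_frame("top")
c=lambda f,x0,y0,x1,y1,s:cv2.resize(f["color"][y0:y1,x0:x1],None,fx=s,fy=s,interpolation=cv2.INTER_CUBIC)
cv2.imwrite("pics/c4.png",cv2.convertScaleAbs(np.hstack([c(f,325,160,405,240,5),c(g,215,195,295,275,5)]),alpha=1.5))
print(proj(f,[[565.8,123.5,61],[563.2,124.5,95],[563.2,124.5,55]]))
E
```

```text
[[371.68229319 212.31857757]
 [374.10417179 202.27976858]
 [372.39453277 213.57234341]]
```

View pics/c4.png

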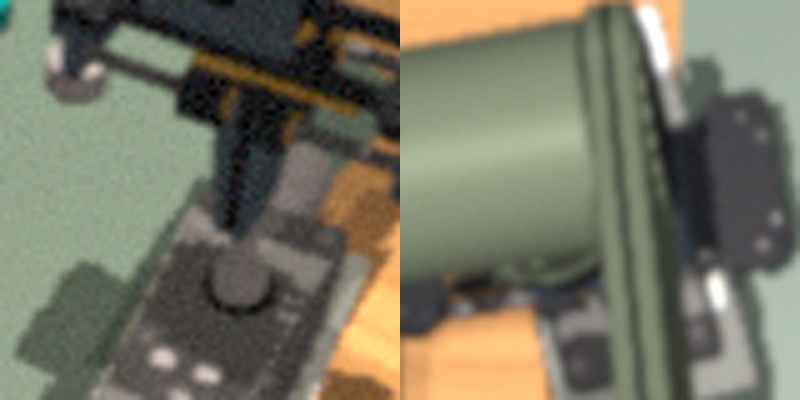

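In the crop the fingers are shut, and their tips appear near (240,235), behind or above the shoulder at (240,275). They didn't hold the shaft. I'll check the tip positions seen against the reported pose.

```bash
python3 - <<'E'
from h import *
f=cams.grab_frame("scene")
print(env.tips_ahead)
print("c3 tips expected",proj(f,[[565,122.5,169]]+[[565+s*20*np.cos(np.radians(101.5)),122.5+s*20*np.sin(np.radians(101.5)),169] for s in(-1,1)]))
for z in (61,75,95): print(z,ray(f,373,207,z),ray(f,376.2,171.2,169))
E
```

```text
11.0
c3 tips expected [[376.36522956 179.3779761 ]
 [368.1627722  176.36417536]
 [384.70510771 182.44247532]]
61 [549.26696288 115.61391413  61.        ] [542.76091218 106.38149775 169.        ]
75 [560.85013967 122.12915217  75.        ] [542.76091218 106.38149775 169.        ]
95 [577.39753509 131.43663508  95.        ] [542.76091218 106.38149775 169.        ]
```

```bash
python3 - <<'E'
from h import *
f=cams.grab_frame("scene"); s=env.state(); print(s["qpos"],s["ee_pos"])
for z in (169,190,200,205,210): print(z,ray(f,380,167.5,z).round(1))
for z in (61,85,95,100): print(z,ray(f,376.5,203,z).round(1))
print([a for a in dir(env) if a[0]!="_"],[a for a in dir(cams) if a[0]!="_"], proj(f,[0,0,0]))
E
```

```text
[ 1.11358953e+01  2.42203020e+01  9.89322642e+01  8.08774102e-02
  5.67104204e+01 -9.05166275e+01] [565.77612093 123.52100609  72.20317482]
169 [526.5 105.5 169. ]
190 [548.  117.5 190. ]
200 [558.2 123.2 200. ]
205 [563.3 126.1 205. ]
210 [568.4 129.  210. ]
61 [532.4 114.2  61. ]
85 [552.9 125.4  85. ]
95 [561.4 130.1  95. ]
100 [565.7 132.5 100. ]
['Unreachable', 'job_done', 'state', 'tips_ahead'] ['grab_frame'] [[435.94332909 116.22282795]]
```

Both pictures and the touch agree that the fingertips are about 35 mm higher than the reported TCP height implies: they closed over the shaft's top. I'll open, go 15 mm lower with a small centring correction, and pinch again.

Emit:
step_arm:
  linear:
    - [0,0,-0.01]
    - [0.005,0.004,-0.01]
    - [0.0077,0.005,0.02]
    - [0.0077,0.005,0.05]
    - [0.0077,0.005,0.05]
    - [0.0077,0.005,0.05]
  turn: [0,0,0,0,0,0]
  fingers: 0.1

```text
time_s: 5.3
ee_pos: [562.5, 123.6, 55.8]
ee_rot: [-180.0, -0.0, -168.4]
force: [0.1, -0.7, -0.6]
gripper_width: 41.2
gripper_force: 0.0
```

Emit:
step_arm:
  linear:
    - [0,0,0]
    - [0,0,0]
    - [0,0,0]
    - [0,0,0]
    - [0,0,0]
  turn: [0,0,0,0,0]
  fingers: 1
  force: 5

```text
time_s: 5.92
ee_pos: [562.4, 125.0, 56.3]
ee_rot: [179.9, 0.0, -168.4]
force: [-0.7, 5.0, 1.3]
gripper_width: 13.7
gripper_force: 5.0
```

The pads hold the shaft 13.7 mm apart, so they sit about 19° off square. The pictures suggest the flat lies further counter-clockwise, so I'll re-pinch there, lower and re-centred.

Emit:
step_arm:
  linear:
    - [0,0.004,0]
    - [0,0.005,0]
    - [0,0.005,0]
    - [0,0.005,0.02]
    - [0,0.005,0.04]
    - [0,0.005,0.04]
    - [0,0.005,0.04]
  turn: [0,0,-0.025,-0.052,-0.052,-0.052,-0.052]
  fingers: 0.3

```text
time_s: 6.8
ee_pos: [562.3, 125.0, 44.1]
ee_rot: [-180.0, 0.0, -149.7]
force: [0.4, -0.2, 0.4]
gripper_width: 31.9
gripper_force: 0.0
```

Emit:
step_arm:
  linear:
    - [0,0,0]
    - [0,0,0]
    - [0,0,0]
    - [0,0,0]
    - [0,0,0]
  turn: [0,0,0,0,0]
  fingers: 1
  force: 5

```text
time_s: 7.42
ee_pos: [563.0, 124.0, 44.3]
ee_rot: [-179.9, 0.0, -149.6]
force: [1.4, -4.9, 0.3]
gripper_width: 12.5
gripper_force: 5.0
```

Emit:
step_arm:
  linear:
    - [0,-0.002,0]
    - [0,-0.003,0]
    - [0,-0.003,0]
    - [0,-0.003,0]
    - [0,-0.003,0]
  turn: [0,0,0,0,0]
  fingers: 1
  force: 40

```text
time_s: 8.05
ee_pos: [563.0, 123.9, 44.3]
ee_rot: [-179.9, 0.0, -149.6]
force: [1.1, -5.4, 1.8]
gripper_width: 11.3
gripper_force: 40.0
```

```bash
python3 - <<'E'
from h import *
go(563.7,126.4,44,210); s=env.state();print(s["force"],s["torque"],s["gripper_force"])
E
```

```text
t 8.05 pos [563.  123.9  44.3] [-179.9    0.  -149.6] w 11.286404626994024 linear [-0.0062, 0.0061, 0.0009] turn(about tool z down) 0.001
[ 1.12196793 -5.38735054  1.78501923] [-0.78066985 -0.39544975 -0.01194223] 39.999965251627145
```

At 40 N the pads closed to 11.3 mm, so they sit square on the flat. The closing line is at 120.4° world, which puts the flat about 103.6° from the fork (fork at 16.8°). Turning clockwise by that amount.

Emit:
step_arm:
  linear:
    - [0,0,0]
    - [0,0,0]
    - [0,0,0]
    - [0.001,0,0]
    - [0.001,0,0]
    - [0.001,0.001,0]
    - [0.002,0.002,0]
    - [0.002,0.003,0]
    - [0.003,0.004,0]
    - [0.003,0.005,0]
    - [0.003,0.006,0]
    - [0.003,0.0065,0]
    - [0.003,0.0065,0]
    - [0.003,0.0065,0]
    - [0.003,0.0065,0]
  turn: [0.02,0.045,0.07,0.095,0.12,0.145,0.17,0.195,0.22,0.245,0.27,0.288,0.288,0.288,0.288]

```text
time_s: 9.93
ee_pos: [561.8, 127.9, 44.3]
ee_rot: [179.8, -0.2, 106.7]
force: [3.2, 4.7, -0.8]
gripper_width: 11.3
gripper_force: 40.0
```

```bash
python3 - <<'E'
from h import *
go(563,126,44,106.8); s=env.state();print(s["force"],s["torque"],s["gripper_force"])
E
```

```text
t 9.925 pos [561.8 127.9  44.3] [179.8  -0.2 106.7] w 11.28285777457705 linear [-0.0073, 0.002, 0.0009] turn(about tool z down) -0.0003
[ 3.17165181  4.689114   -0.83228426] [ 0.92109867 -0.62492986  0.04362754] 39.99859993433347
```

Emit:
step_arm:
  linear:
    - [0,0,0]
    - [0,0,0]
    - [0,0,0]
    - [0,0,-0.15]
    - [0,0,-0.3]
    - [0,0,-0.45]
    - [0,0,-0.45]
    - [0,0,-0.45]
  turn: [0,0,0,0,0,0,0,0]
  fingers: -0.2

```text
time_s: 10.92
ee_pos: [560.1, 125.3, 178.4]
ee_rot: [-179.9, -0.0, 106.7]
force: [-0.7, -0.3, -0.4]
gripper_width: 55.0
gripper_force: 0.0
```

```bash
python3 - <<'E'
from h import *
go(473,-225,130,140.5)
E
```

```text
t 10.925 pos [560.1 125.3 178.4] [-179.9   -0.   106.7] w 55.04424133100321 linear [-1.0353, -0.6128, 0.1621] turn(about tool z down) -0.094
```

Emit:
step_arm:
  linear:
    - [-0.99,-0.613,0.0]
    - [-0.99,-0.613,0.0]
    - [-0.99,-0.613,0.0]
    - [-0.99,-0.613,0.0]
    - [-0.99,-0.613,0.0]
    - [-0.99,-0.613,0.05]
    - [-0.99,-0.613,0.12]
    - [-0.99,-0.613,0.22]
    - [-0.99,-0.613,0.28]
    - [-0.99,-0.613,0.28]
    - [-0.99,-0.613,0.28]
  turn: [-0.094,-0.094,-0.094,-0.094,-0.094,-0.094,-0.094,-0.094,-0.094,-0.094,-0.094]

```text
time_s: 12.3
ee_pos: [469.8, -211.7, 94.9]
ee_rot: [-180.0, -0.0, 140.5]
force: [0.8, 0.2, 0.9]
gripper_width: 54.8
gripper_force: 0.0
```

```bash
python3 - <<'E'
from h import *
go(473,-225,60,140.5)
f=cams.grab_frame("scene");g=cams.grab_frame("top")
c=lambda f,x0,y0,x1,y1,s:cv2.resize(f["color"][y0:y1,x0:x1],None,fx=s,fy=s,interpolation=cv2.INTER_CUBIC)
cv2.imwrite("pics/c5.png",cv2.convertScaleAbs(np.hstack([c(f,260,100,340,190,5),c(g,226,210,306,300,5)]),alpha=1.3))
E
```

```text
t 12.3 pos [ 469.8 -211.7   94.9] [-180.    -0.   140.5] w 54.796969868388175 linear [-0.0364, -0.0275, 0.1165] turn(about tool z down) 0.0
```

View pics/c5.png

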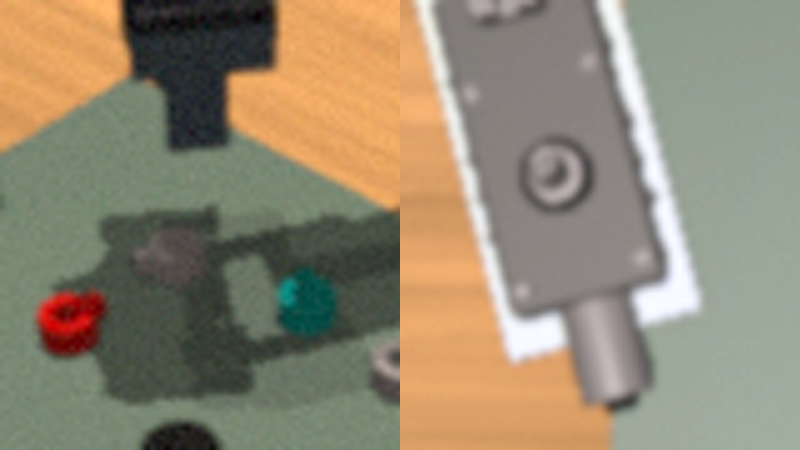

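The crop shows the near fingertip's lower edge at about (197,148) and the steel collar in its shadow at (172,252), boss to the left. In the top half of the picture the gearbox shaft stands clear.

```bash
python3 - <<'E'
from h import *
f=cams.grab_frame("scene")
for z in (84,100,110,120,130): print(z,ray(f,299.4,129.6,z).round(1))
print("collar ctr by scene (z~10)",ray(f,294.8,150.4,12).round(1))
go(473,-225,60,140.5)
E
```

```text
84 [ 456.2 -220.3   84. ]
100 [ 472.1 -204.4  100. ]
110 [ 482.1 -194.5  110. ]
120 [ 492.1 -184.6  120. ]
130 [ 502.1 -174.6  130. ]
collar ctr by scene (z~10) [ 473.  -227.6   12. ]
t 12.45 pos [ 470.3 -211.9   95.8] [1.800e+02 1.000e-01 1.405e+02] w 54.7848239874216 linear [-0.0344, -0.0281, 0.1193] turn(about tool z down) 0.0
```

Emit:
step_arm:
  linear:
    - [-0.038,-0.032,0.0]
    - [-0.038,-0.032,0.1]
    - [-0.038,-0.032,0.2]
    - [-0.038,-0.032,0.27]
    - [-0.038,-0.032,0.3]
    - [-0.038,-0.032,0.33]
    - [-0.038,-0.032,0.35]
    - [-0.038,-0.032,0.366]
    - [-0.038,-0.032,0.366]
  turn: [0,0,0,0,0,0,0,0,0]

```text
time_s: 13.58
ee_pos: [472.6, -226.4, -14.8]
ee_rot: [-180.0, 0.0, 140.5]
force: [-0.4, -0.5, -0.4]
gripper_width: 54.4
gripper_force: 0.0
```

```bash
python3 - <<'E'
from h import *
go(473,-226.5,-19,140.5)
f=cams.grab_frame("scene")
c=lambda f,x0,y0,x1,y1,s:cv2.resize(f["color"][y0:y1,x0:x1],None,fx=s,fy=s,interpolation=cv2.INTER_CUBIC)
cv2.imwrite("pics/c6.png",cv2.convertScaleAbs(c(f,265,110,345,180,8),alpha=1.6))
E
```

```text
t 13.575 pos [ 472.6 -226.4  -14.8] [-180.     0.   140.5] w 54.431332653972866 linear [-0.0014, 0.0007, 0.0142] turn(about tool z down) 0.0
```

View pics/c6.png

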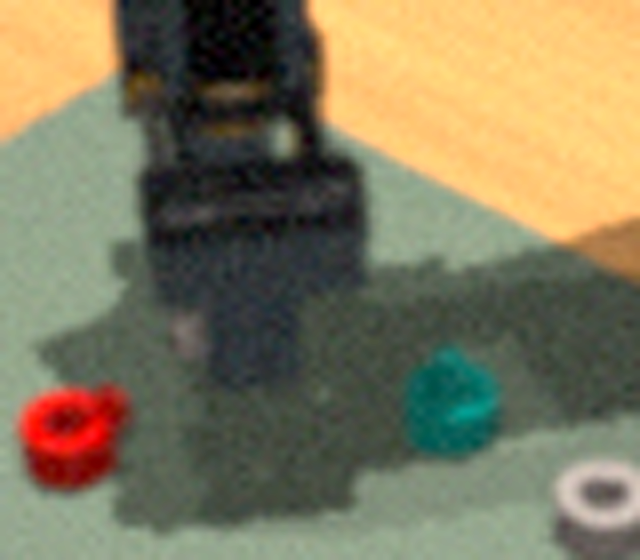

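The fingers straddle the collar, with its boss visible at (190,335) beside the near pad. I'll go 3 mm lower and close.

Emit:
step_arm:
  linear:
    - [0,0,0.005]
    - [0,0,0.01]
    - [0,0,0.01]
    - [0,0,0.01]
  turn: [0,0,0,0]

```text
time_s: 14.12
ee_pos: [472.6, -226.4, -17.7]
ee_rot: [-180.0, 0.0, 140.5]
force: [0.2, 0.2, -0.0]
gripper_width: 54.6
gripper_force: 0.0
```

Emit:
step_arm:
  linear:
    - [0,0,0]
    - [0,0,0]
    - [0,0,0]
    - [0,0,0]
    - [0,0,0]
    - [0,0,0]
  turn: [0,0,0,0,0,0]
  fingers: 1
  force: 20

```text
time_s: 14.88
ee_pos: [472.6, -226.4, -17.7]
ee_rot: [180.0, 0.0, 140.5]
force: [0.5, 0.4, -0.1]
gripper_width: 34.5
gripper_force: 20.0
```

```bash
python3 - <<'E'
from h import *
go(564.2,126.8,120,196.8); s=env.state();print(s["force"],s["torque"],s["gripper_force"])
E
```

```text
t 14.875 pos [ 472.6 -226.4  -17.7] [180.    0.  140.5] w 34.471041104971405 linear [0.5131, 1.1027, -0.4591] turn(about tool z down) -0.1564
[ 0.47890723  0.43168623 -0.06872804] [ 0.06727237 -0.17374138 -0.00858432] 19.999950975179672
```

Gripped at 34.5 mm, as expected. Firming the grip, then lifting and carrying it towards the shaft.

Emit:
step_arm:
  linear:
    - [0,0,0]
    - [0,0,-0.1]
    - [0,0,-0.25]
    - [0,0,-0.4]
    - [0.1,0.2,-0.5]
    - [0.15,0.35,-0.5]
    - [0.2565,0.5514,-0.5]
    - [0.2565,0.5514,-0.5]
    - [0.2565,0.5514,-0.5]
  turn: [0,0,0,0,-0.02,-0.04,-0.07,-0.08,-0.08]
  force: 40

```text
time_s: 16.0
ee_pos: [518.1, -49.0, 131.9]
ee_rot: [-180.0, -0.0, 169.4]
force: [-0.5, -0.3, -1.0]
gripper_width: 34.4
gripper_force: 40.0
```

```bash
python3 - <<'E'
from h import *
go(564.2,126.8,120,196.8)
E
```

```text
t 16.0 pos [518.1 -49.  131.9] [-180.    -0.   169.4] w 34.401595394312054 linear [-0.043, 0.6043, 0.0395] turn(about tool z down) -0.0762
```

Emit:
step_arm:
  linear:
    - [-0.01,0.15,0]
    - [-0.02,0.3,0]
    - [-0.03,0.45,0.02]
    - [-0.043,0.58,0.05]
    - [-0.043,0.604,0.08]
    - [-0.043,0.604,0.12]
    - [-0.043,0.604,0.12]
    - [-0.043,0.604,0.12]
    - [-0.043,0.604,0.12]
    - [-0.043,0.604,0.12]
  turn: [-0.02,-0.04,-0.06,-0.0762,-0.0762,-0.0762,-0.0762,-0.0762,-0.0762,-0.0762]

```text
time_s: 17.25
ee_pos: [564.9, 125.6, 96.7]
ee_rot: [-180.0, 0.1, -163.3]
force: [0.1, -0.1, -0.3]
gripper_width: 34.0
gripper_force: 40.0
```

```bash
python3 - <<'E'
from h import *
go(564.2,126.8,90,196.8)
f=cams.grab_frame("scene")
c=lambda f,x0,y0,x1,y1,s:cv2.resize(f["color"][y0:y1,x0:x1],None,fx=s,fy=s,interpolation=cv2.INTER_CUBIC)
cv2.imwrite("pics/c7.png",cv2.convertScaleAbs(c(f,340,170,410,230,10),alpha=1.8))
print(proj(f,[[564.2,126.8,z] for z in (55,95,109,129)]))
n=np.array([.957,.289,0]);print("boss end exp",proj(f,[np.array([564.2,126.8,z])+27.5*n for z in(102+7,119+7)]))
E
```

```text
t 17.25 pos [564.9 125.6  96.7] [-1.800e+02  1.000e-01 -1.633e+02] w 33.98747092361949 linear [0.0012, 0.0045, 0.0225] turn(about tool z down) -0.0003
[[372.92556362 214.26567885]
 [374.65528413 202.97506469]
 [375.28700297 198.85070921]
 [376.21455532 192.79408592]]
boss end exp [[371.46356286 206.69294833]
 [372.21208242 201.56288852]]
```

View pics/c7.png

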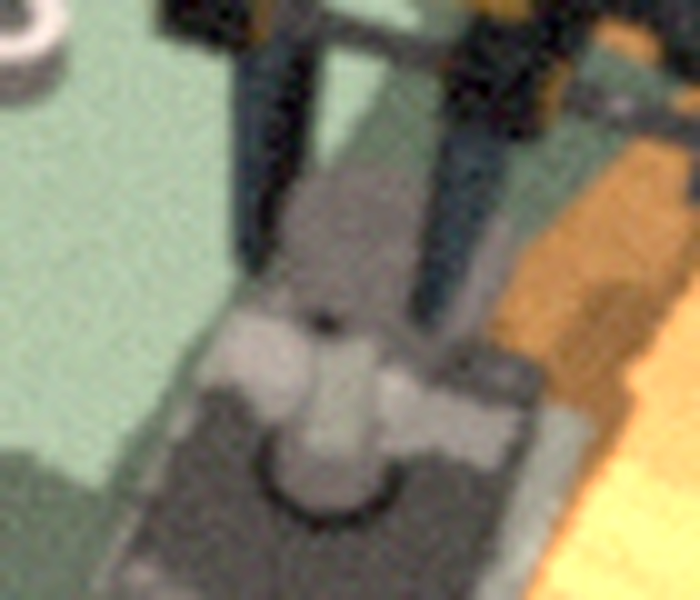

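The shaft's flat now shows bright and faces the fork, at about (342,390). The collar hangs above it with the screw hole at (322,322), about 1 mm from where it should appear. Lowering onto the lead-in.

Emit:
step_arm:
  linear:
    - [0.001,0.004,0.02]
    - [0.001,0.004,0.04]
    - [0.001,0.004,0.055]
    - [0.001,0.004,0.07]
    - [0.001,0.004,0.075]
    - [0.001,0.004,0.08]
    - [0.001,0.004,0.08]
  turn: [0,0,0,0,0,0,0]

```text
time_s: 18.18
ee_pos: [564.1, 126.9, 72.3]
ee_rot: [-180.0, 0.0, -163.3]
force: [0.1, -0.0, -0.9]
gripper_width: 34.2
gripper_force: 40.0
```

Emit:
step_arm:
  linear:
    - [0,0,0.006]
    - [0,0,0.012]
    - [0,0,0.018]
    - [0,0,0.024]
    - [0,0,0.03]
    - [0,0,0.03]
  turn: [0,0,0,0,0,0]

```text
time_s: 18.92
ee_pos: [563.9, 126.9, 63.1]
ee_rot: [-180.0, -0.0, -163.3]
force: [-0.4, 0.6, -1.6]
gripper_width: 34.1
gripper_force: 40.0
```

Emit:
step_arm:
  linear:
    - [0,0,0.01]
    - [0,0,0.02]
    - [0,0,0.03]
    - [0,0,0.04]
    - [0,0,0.05]
    - [0,0,0.06]
    - [0,0,0.07]
    - [0,0,0.077]
    - [0,0,0.077]
  turn: [0,0,0,0,0,0,0,0,0]

```text
time_s: 20.05
ee_pos: [564.0, 126.9, 40.0]
ee_rot: [-180.0, -0.0, -163.3]
force: [0.8, -0.6, -0.3]
gripper_width: 34.7
gripper_force: 40.0
```

Now the last few millimetres, gently, until the shoulder pushes back.

Emit:
step_arm:
  linear:
    - [0,0,0.003]
    - [0,0,0.006]
    - [0,0,0.009]
    - [0,0,0.011]
    - [0,0,0.013]
    - [0,0,0.013]
    - [0,0,0.013]
  turn: [0,0,0,0,0,0,0]

```text
time_s: 20.92
ee_pos: [564.2, 126.9, 37.2]
ee_rot: [-180.0, 0.0, -163.3]
force: [-2.1, -0.5, 6.1]
gripper_width: 34.5
gripper_force: 40.0
```

It makes contact at 37.2 mm, where 37.3 mm was predicted for seated, with 6 N upward. One last look.

```bash
python3 - <<'E'
from h import *
f=cams.grab_frame("scene")
cv2.imwrite("pics/c8.png",cv2.convertScaleAbs(cv2.resize(f["color"][175:245,335:415],None,fx=8,fy=8,interpolation=cv2.INTER_CUBIC),alpha=1.8))
n=np.array([.957,.289,0]);p=proj(f,[np.array([564.2,126.9,65])+27.5*n])[0];print("screw exp in crop",(p-[335,175]+.5)*8)
E
```

```text
screw exp in crop [281.23379447 358.77182732]
```

View pics/c8.png

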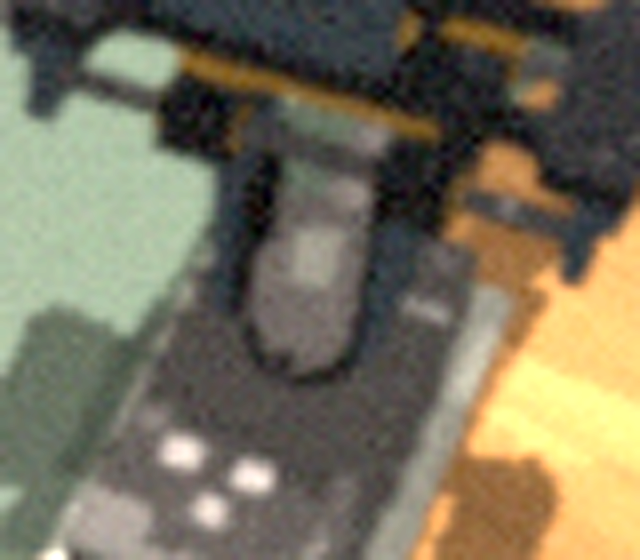

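The collar sits on the shoulder and the shaft's flat shows above it at (318,250). The boss, with its screw near (283,358), is where predicted for a seated collar (281,359) and points at the fork. Handing in with the grip held.

```bash
python3 -c "
from h import *
print(env.job_done())"
```

```text
the job is handed in; nothing more can be done
None
```

The collar is seated on the shaft's shoulder with its boss over the flat and pointing at the fork, and the gripper is still holding it at 40 N; the job took about 21 s and is handed in.

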